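Find the full tea tin by its weight

ROBOT

A 6-joint arm with a two-finger parallel gripper is mounted at the origin on the work surface; the furniture and walls round the work are solid. World frame = base frame: x ahead of the robot, y to its left, z up, the work surface at z = 0. Lengths are in m, angles in rad, forces in N, time in s.
With the tool pointing down it reaches from about 0.225 to 0.875 m from the base axis. Payload 3.4 kg.
Tool frame: the origin (TCP) lies at the very end of the fingers, on their centre line; the grasp point (between the pads) lies 19 mm behind it (manip.hold_point_z is the distance from the TCP to the grasp point, in m); z points along the fingers, y is the line along which they close (so a half turn about z gives the same grasp; the last joint's range is limited). The gripper opens to 85 mm and grips with 20 to 120 N. Pads are 22 mm wide; open, the fingers measure 114 mm over their backs; the gripper's body (76 mm by 85 mm) begins 54 mm behind the grasp point. The pads swing forward as they close: fully open they stand 13 mm farther back than shut.
Start: joints at [-1.318, 0.276, 1.505, -0, 1.361, -0.121], TCP at [0.21, -0.535, 0.231] pointing down, gripper open.
Joint ranges: [-2.89, 2.89], [-0.75, 2.08], [0.22, 2.7], [-1.18, 4.32], [0.11, 2.71], [-2.7, 2.7]. Speed limits (rad/s): [2.57, 2.57, 3.14, 3.14, 3.14, 3.14].

INTERFACE

Orientations are given as a unit quaternion [w, x, y, z].
In Python, from rig import readout, viewer, order, manip gives the robot as it stands. The module is installed in compiled form; this text tells all that it offers.
- The arm moves only by the tool send_rows, never from a script. Its arguments are lists of equal length, an entry for each row: "xyz": the shift along the world's x, y, z in m, a list of three; "delta_rot": the turn, a rotation vector about the world's x, y, z in degrees, a list of three. In form: {"xyz": [[tx, ty, tz], ...], "delta_rot": [[wx, wy, wz], ...]}. A call has 1 to 12 rows; each row shifts and turns the commanded pose from where the row before left it; what a row does not reach is not made up. A row lasts 1/10 s, in which the tool goes at most 50 mm and 8.59 degrees, less where a joint would pass 70% of its speed; a pose out of reach is approached as far as the arm can. A call with a gripper value outside its range is refused whole. "gripper" is the finger opening in m, from 0 to 0.0854, set as the call begins (left out, the last holds). The fingers move at their own pace and stop on an object; "force" is the grip in N (left out, the last holds). Time passes only in rows, so rows that do not move let the fingers close. It gives the time, the measured TCP pose, the force, the opening and the grip force at its end, in the units of the state.
- readout.get_state(): the state, without advancing time (a new reading comes with each control period).
- viewer.get_image(name): name is "scene" or "top" or "wrist"; returns a dict with "color" (384x512x3 uint8, red, green, blue), "depth" (384x512 float32, m along the optical axis (not along the pixel's ray), 0 where there is no reading), "K" (3x3 intrinsics, pixels), "camera_from_world" (4x4, takes a point from world to camera coordinates). Camera axes: x right, y up, looking along -z (the intrinsics and any distortion apply to the point x, -y, -z); pixel columns grow to the right and rows downward; lengths in m; the calibration is good to about 2 mm. The wrist camera is an equidistant fisheye: a pixel r from the principal point sees the ray r / f radians off the axis. A picture is of the moment at which its call begins.
- order.sign_off(): hands the job in; it is judged then, once.
The state is a dict: "clock": time; "qpos": joint angles; "qd": joint speeds; "effort": joint torques, N m; "position": TCP position; "ee_rot": TCP orientation; "contact_force": force on the tool from outside, world axes, zero at the start; "moment": the same for the moment, N m; "width": finger opening in m; "gripper_force": force on a finger pad.
Only numpy, scipy, OpenCV 4.12 (cv2) and the standard library are available. Lean on these libraries where they do the work, as an engineer would, in place of code of your own. Each camera call takes 0.05 s, during which the arm holds its last target. There are 200 camera calls.

TASK

Slide the tin tray by its wooden post along the rail to the right, fully home against the stop. Then, with the tray there, heft the three tea tins one by one from left to right: lift each a few centimetres straight up out of its well, hold it there a moment to feel its weight, and set it back upright in that well before the next. Finish while holding the heaviest one up in the air, upright and still, about 10 cm above the tray, with the other two standing in their wells; don't tip a tin over or disturb the other things on the worktop.

Things in the scene. Friction and masses are not known exactly. Their poses are not given: they have to be found in the camera images.
- tray (a joint): how far the wooden tray has slid along its rail, in m: 0 at the left stop (start), 0.18 at the right stop. The tray (88 x 350 mm, top 38 mm above the worktop) slides rightwards (-y of the wells) with about 4 N of friction and stays where it is left. The rail below it is fixed to the worktop, 580 mm long and 100 mm wide, 34 mm high at its end blocks.
- post (a point): dark round wooden post standing on the left end of the tray, 20 mm thick, 75 mm high, top 113 mm above the worktop; grip it or push it from the left. Point: on its axis, 90 mm above the worktop (23 mm below its top). Its axis is 80 mm left of the left well's centre. x across the rail, y to the left along the rail.
- well_left (a point): the left of the three round wells of the tray (seen from the robot): 64 mm across, 6 mm deep, 95 mm from one well to the next, made for a tin of 56 mm. Point: centre of the well's floor, 32 mm above the worktop; the tray's top is 6 mm higher. It moves with the tray. x points away from the robot across the rail, y to the left along the rail, z up.
- well_middle (a point): the middle of the three round wells of the tray (seen from the robot): 64 mm across, 6 mm deep, 95 mm from one well to the next, made for a tin of 56 mm. Point: centre of the well's floor, 32 mm above the worktop; the tray's top is 6 mm higher. It moves with the tray. x points away from the robot across the rail, y to the left along the rail, z up.
- well_right (a point): the right of the three round wells of the tray (seen from the robot): 64 mm across, 6 mm deep, 95 mm from one well to the next, made for a tin of 56 mm. Point: centre of the well's floor, 32 mm above the worktop; the tray's top is 6 mm higher. It moves with the tray. x points away from the robot across the rail, y to the left along the rail, z up.
- tin_a_centre (a point): one of three closed round tea tins that look exactly alike: bare metal, 56 mm in diameter, 70 mm high, lid pressed on. Two weigh about 0.2 kg, one about 0.6 kg (each within 15 %); the letter says nothing about weight or place. Point: on the tin's axis, 35 mm above its underside (half-way up); z is up along the tin. At the start each stands in some well of the tray, so the point is 67 mm above the worktop.
- tin_b_centre (a point): one of three closed round tea tins that look exactly alike: bare metal, 56 mm in diameter, 70 mm high, lid pressed on. Two weigh about 0.2 kg, one about 0.6 kg (each within 15 %); the letter says nothing about weight or place. Point: on the tin's axis, 35 mm above its underside (half-way up); z is up along the tin. At the start each stands in some well of the tray, so the point is 67 mm above the worktop.
- tin_c_centre (a point): one of three closed round tea tins that look exactly alike: bare metal, 56 mm in diameter, 70 mm high, lid pressed on. Two weigh about 0.2 kg, one about 0.6 kg (each within 15 %); the letter says nothing about weight or place. Point: on the tin's axis, 35 mm above its underside (half-way up); z is up along the tin. At the start each stands in some well of the tray, so the point is 67 mm above the worktop.
- candle_foot (a point): squat candle in an amber tumbler, 67 mm wide, 64 mm high, behind the rail. Bystander. Point: centre of its underside.
- spice_jar_foot (a point): spice jar with a red cap, 45 mm wide, 106 mm high, behind the rail. Bystander. Point: centre of its underside.
- mug_foot (a point): blue and white mug, 85 x 118 x 98 mm, behind the rail on the right. Bystander. Point: centre of its underside.
- onion_foot (a point): onion, 61 mm wide, 68 mm high, in front of the rail. Bystander. Point: centre of its underside.
- garlic_foot (a point): bulb of garlic, 60 mm wide, 58 mm high, just beyond the right end of the rail. Bystander. Point: centre of its underside.
- tomato_foot (a point): tomato, 56 mm wide, 62 mm high, behind the rail. Bystander. Point: centre of its underside.
Not all that is in view belongs to the job. Leave any blue look-alike of the part that bears tin_a_centre alone. What is shaped like the part that bears tin_c_centre but blue is not meant.

How it is judged:
By the outcome, as a careful person would: the job done as asked, in the order asked, and still so for the second after the job is handed in, while the arm keeps its last pose, push and grip.
It also fails if it takes over 72 s, if anything falls off the work surface, if the arm or the gripper's body presses on something with over 40 N, if the wrist force passes 120 N, or if a joint passes its speed limit or range.

## Working session

There is one attempt and no reset: what is moved stays moved. The work goes in short steps, Python scripts to look and compute and a tool call to move; the robot and the scene stay as the last step left them, time stands still between calls to the robot, and variables do not carry over. Pictures are saved under pics/ and viewed, at most 10 in all, crops included, and the job is handed in when it is done.

Besides the shell and the picture viewer there is one more tool, called in YAML: its name, and indented under it one key for each argument. send_rows: Moves the arm, as the interface text tells. Its arguments: {"type":"object","properties":{"xyz":{"type":"array"},"delta_rot":{"type":"array"},"gripper":{"type":"number"},"force":{"type":"number"}},"required":["xyz","delta_rot"]}

```bash
mkdir -p pics; cat > h.py <<'E'
import numpy as np, cv2
from rig import readout, viewer, order, manip
def grab(n):
    im=viewer.get_image(n); return im
def save(im,p): cv2.imwrite('pics/'+p,im['color'][:,:,::-1])
def cloud(im):
    d=im['depth']; K=im['K']; v,u=np.mgrid[:d.shape[0],:d.shape[1]]
    x=(u-K[0,2])/K[0,0]*d; y=(v-K[1,2])/K[1,1]*d
    P=np.stack([x,-y,-d,np.ones_like(d)],-1)@np.linalg.inv(im['camera_from_world']).T
    P=P[...,:3]; P[d==0]=np.nan
    return P
E
python3 - <<'E'
from h import *
s=readout.get_state(); print({k:np.round(v,3) for k,v in s.items()}, manip.hold_point_z)
for n in ['top','scene']:
    im=grab(n); save(im,n+'0.png'); np.savez(n+'0.npz',**im); print(np.round(im['camera_from_world'],3),im['K'])
E
```

```text
{'clock': np.float64(0.0), 'qpos': array([-1.318,  0.277,  1.506,  0.   ,  1.361, -0.121]), 'qd': array([ 0.001, -0.001, -0.   , -0.   ,  0.   ,  0.001]), 'effort': array([-0.0000e+00, -4.1678e+01, -2.4581e+01, -0.0000e+00,  1.1000e-02,
        0.0000e+00]), 'position': array([ 0.21 , -0.535,  0.23 ]), 'ee_rot': array([-0.001,  0.983,  0.186, -0.   ]), 'contact_force': array([-0.498,  0.094, -0.892]), 'moment': array([ 0.031,  0.045, -0.004]), 'gripper_force': np.float64(0.0), 'width': np.float64(0.085)} 0.0187
[[-2.200e-02 -1.000e+00 -3.000e-03  6.200e-02]
 [ 9.960e-01 -2.300e-02  8.600e-02 -5.820e-01]
 [-8.600e-02 -1.000e-03  9.960e-01 -1.005e+00]
 [ 0.000e+00  0.000e+00  0.000e+00  1.000e+00]] [[356.22016752   0.         257.13751477]
 [  0.         356.22016752 195.57820528]
 [  0.           0.           1.        ]]
[[-0.734 -0.679 -0.007  0.423]
 [ 0.513 -0.562  0.649 -0.306]
 [-0.445  0.473  0.761 -0.842]
 [ 0.     0.     0.     1.   ]] [[431.92332939   0.         251.76370344]
 [  0.         431.92332939 179.44589146]
 [  0.           0.           1.        ]]
```

View pics/top0.png

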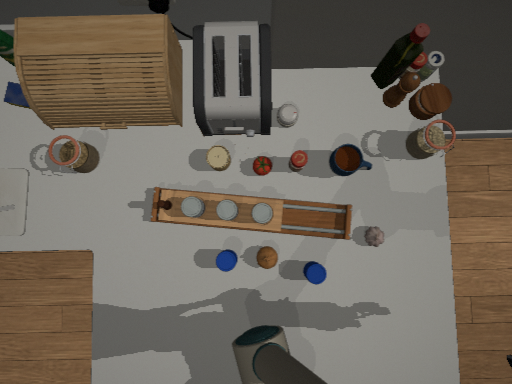

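View pics/scene0.png

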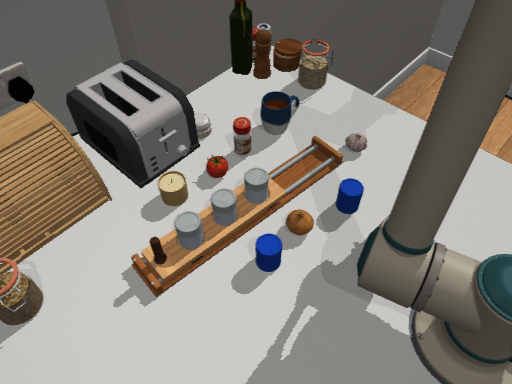

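The top view shows the rail from (153,205) to (351,220), post at (167,205), and tins at (192,206), (227,210) and (262,213). Blue look-alikes are at (227,261) and (316,273), with the onion at (267,257) between them.

```bash
python3 - <<'E'
from h import *
for n in ['top','scene']:
    im=dict(np.load(n+'0.npz')); P=cloud(im); c=im['color'].astype(int); z=P[...,2]
    hsv=cv2.cvtColor(im['color'],cv2.COLOR_RGB2HSV)
    reg=(P[...,0]>.42)&(P[...,0]<.7)&(P[...,1]<.4)&(P[...,1]>-.35)
    m=(z>.095)&(z<.125)&reg
    k,l,st,_=cv2.connectedComponentsWithStats(m.astype(np.uint8))
    for i in range(1,k):
        if st[i,4]<8: continue
        q=P[l==i]; (u,v),r=cv2.minEnclosingCircle(np.argwhere(l==i)[:,::-1].astype(np.float32)); 
        print(n,st[i,4],'z',np.median(q[:,2]).round(4),'mid',((q.max(0)+q.min(0))/2).round(4),'ext',np.ptp(q,axis=0).round(3),'mean',q.mean(0).round(4), (u,v))
    # rail/tray wood between z .025-.045
    m=(z>.025)&(z<.045)&(hsv[...,1]>90)&(hsv[...,0]<20)&reg
    k,l,st,_=cv2.connectedComponentsWithStats(m.astype(np.uint8))
    for i in range(1,k):
        if st[i,4]<60: continue
        q=P[l==i]; print('wood',st[i,4],cv2.minAreaRect(q[:,:2].astype(np.float32)))
    # other objects
    m=(z>.045)&(z<.13)&(P[...,0]>.25)&(P[...,0]<.75)&(P[...,1]<.4)&(P[...,1]>-.5)
    k,l,st,_=cv2.connectedComponentsWithStats(m.astype(np.uint8))
    if n=='top':
      for i in range(1,k):
        if st[i,4]<40: continue
        q=P[l==i]; print('obj',q.min(0).round(3),q.max(0).round(3),c[l==i].mean(0).round())
E
```

```text
top 58 z 0.0987 mid [ 0.6671 -0.1881  0.0991] ext [0.064 0.053 0.008] mean [ 0.6569 -0.1789  0.0987] (345.5, 160.0)
top 29 z 0.099 mid [ 0.6686 -0.2302  0.0993] ext [0.056 0.02  0.007] mean [ 0.6679 -0.2337  0.099 ] (357.5, 159.5)
top 219 z 0.1072 mid [ 0.6751 -0.0671  0.1034] ext [0.043 0.043 0.017] mean [ 0.6745 -0.0668  0.107 ] (299.3829650878906, 158.36170959472656)
top 349 z 0.1017 mid [0.5527 0.2249 0.1011] ext [0.054 0.055 0.012] mean [0.5522 0.2247 0.1018] (191.4736785888672, 206.3157958984375)
top 54 z 0.1123 mid [0.5608 0.3046 0.1059] ext [0.018 0.019 0.02 ] mean [0.5608 0.3028 0.1103] (161.125, 203.5)
top 335 z 0.102 mid [0.5412 0.1296 0.1026] ext [0.051 0.053 0.011] mean [0.5414 0.1307 0.1021] (226.6290283203125, 209.28494262695312)
top 340 z 0.102 mid [0.5298 0.0365 0.1026] ext [0.053 0.054 0.013] mean [0.5306 0.0366 0.1021] (262.032470703125, 212.62986755371094)
wood 118 ((0.6682555079460144, 0.03255591168999672), (0.04902602732181549, 0.052867233753204346), 2.061699390411377)
wood 186 ((0.5651124119758606, 0.34168902039527893), (0.015952814370393753, 0.0985049232840538
[... 1715 characters left out ...]
0.5562 0.3081 0.1062] ext [0.02  0.019 0.022] mean [0.5538 0.3093 0.1076] (154.98275756835938, 242.36207580566406)
wood 206 ((0.4979800879955292, -0.20532836019992828), (0.018761135637760162, 0.09828640520572662), 84.79635620117188)
wood 212 ((0.6577469706535339, 0.040164634585380554), (0.052859578281641006, 0.040878042578697205), 61.668121337890625)
wood 3173 ((0.5396966338157654, 0.15572698414325714), (0.3514348566532135, 0.09148870408535004), 83.17078399658203)
wood 132 ((0.6692675352096558, 0.1698332279920578), (0.062188658863306046, 0.025032177567481995), 64.59535217285156)
wood 303 ((0.5606291890144348, 0.3449200987815857), (0.015532039105892181, 0.0998736172914505), 83.22322082519531)
```

send_rows:
  xyz:
    - [0.0145,0.035,0]
    - [0.0145,0.035,0]
    - [0.0145,0.035,0]
    - [0.0145,0.035,0]
    - [0.0145,0.035,0]
    - [0.0145,0.035,0]
    - [0.0145,0.035,0]
    - [0.0145,0.035,0]
    - [0.0145,0.035,0]
    - [0.0145,0.035,0]
    - [0.0145,0.035,0]
    - [0.0145,0.035,0]
  delta_rot:
    - [0,0,5]
    - [0,0,5]
    - [0,0,5]
    - [0,0,5]
    - [0,0,5]
    - [0,0,5]
    - [0,0,5]
    - [0,0,5]
    - [0,0,5]
    - [0,0,5]
    - [0,0,5]
    - [0,0,2]
  gripper: 0.0854
  force: 40

```text
clock: 1.3
position: [0.384, -0.1137, 0.2312]
ee_rot: [-0.0, 0.774, 0.633, 0.0]
contact_force: [-0.3, 0.3, -0.3]
width: 0.0852
gripper_force: 0.0
```

send_rows:
  xyz:
    - [0.0145,0.035,0]
    - [0.0145,0.035,0]
    - [0.0145,0.035,0]
    - [0.0145,0.035,0]
    - [0.0145,0.035,0]
    - [0.0145,0.035,0]
    - [0.0145,0.035,0]
    - [0.0145,0.035,0]
    - [0.0145,0.035,0]
    - [0.0145,0.035,0]
    - [0.0145,0.035,0]
    - [0.0145,0.0365,0]
  delta_rot:
    - [0,0,5]
    - [0,0,0]
    - [0,0,0]
    - [0,0,0]
    - [0,0,0]
    - [0,0,0]
    - [0,0,0]
    - [0,0,0]
    - [0,0,0]
    - [0,0,0]
    - [0,0,0]
    - [0,0,0]

```text
clock: 2.5
position: [0.5581, 0.3075, 0.2307]
ee_rot: [-0.0, 0.747, 0.665, -0.001]
contact_force: [0.2, -0.3, -0.2]
width: 0.0852
gripper_force: 0.0
```

send_rows:
  xyz:
    - [0,0,-0.03]
    - [0,0,0]
  delta_rot:
    - [0,0,0]
    - [0,0,0]

```text
clock: 2.7
position: [0.5554, 0.3061, 0.1967]
ee_rot: [-0.001, 0.746, 0.666, -0.004]
contact_force: [-1.3, -1.0, -0.7]
width: 0.0854
gripper_force: 0.0
```

```bash
python3 - <<'E'
from h import *
from scipy.spatial.transform import Rotation as R
s=readout.get_state(); w=s['ee_rot']; M=R.from_quat([*w[1:],w[0]]).as_matrix(); print(s['clock'],s['position'],M.round(3),s['qpos'].round(2))
im=grab('wrist'); save(im,'w1.png'); np.savez('w1.npz',**im); print(im['K'],im['camera_from_world'].round(3))
E
```

```text
2.7 [0.55541051 0.30609589 0.19674172] [[ 0.113  0.994 -0.009]
 [ 0.994 -0.113 -0.004]
 [-0.005 -0.008 -1.   ]] [ 0.39  0.39  1.42 -0.    1.34  0.51]
[[297.31863964   0.         255.21336599]
 [  0.         297.31863964 190.22483464]
 [  0.           0.           1.        ]] [[ 0.994 -0.112 -0.008 -0.516]
 [ 0.104  0.939 -0.327 -0.312]
 [ 0.044  0.324  0.945 -0.471]
 [ 0.     0.     0.     1.   ]]
```

View pics/w1.png

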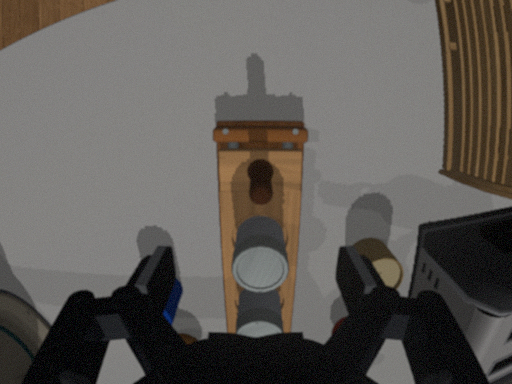

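The wrist view shows the post at about (261,175–195), the left tin's lid at (260,268) and the rail end at (260,133). The rail is vertical and roughly centred between the fingers.

```bash
cat >> h.py <<'E'
def fcloud(im):
    d=im['depth']; K=im['K']; v,u=np.mgrid[:d.shape[0],:d.shape[1]]
    x=(u-K[0,2])/K[0,0]; y=(v-K[1,2])/K[1,1]; r=np.hypot(x,y)+1e-9; t=np.tan(np.minimum(r,1.5))/r
    P=np.stack([x*t*d,-y*t*d,-d,np.ones_like(d)],-1)@np.linalg.inv(im['camera_from_world']).T
    P=P[...,:3]; P[d==0]=np.nan
    return P
def blobs(P,lo,hi,minpx=30):
    z=P[...,2]; m=(z>lo)&(z<hi)&(P[...,0]>.44)&(P[...,0]<.63)
    k,l,st,_=cv2.connectedComponentsWithStats(m.astype(np.uint8))
    for i in range(1,k):
        if st[i,4]<minpx: continue
        q=P[l==i]; print(st[i,4],st[i,:4],'z',np.median(q[:,2]).round(4),'mid',((q.max(0)+q.min(0))/2).round(4),'ext',np.ptp(q,axis=0).round(3),'rect',cv2.minAreaRect(q[:,:2].astype(np.float32)))
E
python3 - <<'E'
from h import *
im=dict(np.load('w1.npz')); P=fcloud(im)
for lo,hi in [(.109,.12),(.099,.107),(.032,.042)]: blobs(P,lo,hi)
E
```

```text
373 [250 184  23  21] z 0.1121 mid [0.56   0.306  0.1118] ext [0.018 0.018 0.006] rect ((0.5600296854972839, 0.30583277344703674), (0.01724250428378582, 0.01801310107111931), 81.58866882324219)
63 [250 180  22   9] z 0.1033 mid [0.5601 0.3124 0.103 ] ext [0.018 0.006 0.008] rect ((0.5601786375045776, 0.3125825822353363), (0.005900346674025059, 0.01765594445168972), 87.88597106933594)
2136 [231 244  58  48] z 0.1005 mid [0.5503 0.2265 0.1014] ext [0.055 0.055 0.005] rect ((0.5501241087913513, 0.22653600573539734), (0.05471614748239517, 0.05435435473918915), 41.0683708190918)
590 [235 319  48  18] z 0.1005 mid [0.54   0.1453 0.101 ] ext [0.053 0.028 0.004] rect ((0.5389856100082397, 0.14549002051353455), (0.0509159080684185, 0.028473181650042534), 10.506622314453125)
1159 [213 128  95  15] z 0.0334 mid [0.5635 0.3429 0.0344] ext [0.098 0.025 0.005] rect ((0.5639067888259888, 0.34290656447410583), (0.014874699525535107, 0.09825996309518814), 83.73394775390625)
7424 [218 149  84 184] z 0.0377 mid [0.5475 0.2015 0.037 ] ext [0.114 0.263 0.01 ] rect ((0.5475058555603027, 0.2005946934223175), (0.2572374939918518, 0.08902530372142792), 83.71434783935547)
```

send_rows:
  xyz:
    - [0.002,0,-0.02]
    - [0,0,-0.03]
    - [0,0,-0.03]
    - [0,0,-0.025]
    - [0,0,-0.015]
    - [0,0,-0.007]
    - [0,0,0]
    - [0,0,0]
  delta_rot:
    - [0,0,0]
    - [0,0,0]
    - [0,0,0]
    - [0,0,0]
    - [0,0,0]
    - [0,0,0]
    - [0,0,0]
    - [0,0,0]

```text
clock: 3.55
position: [0.5608, 0.3061, 0.0757]
ee_rot: [0.0, 0.747, 0.665, 0.001]
contact_force: [0.3, -0.3, 0.1]
width: 0.0852
gripper_force: 0.0
```

send_rows:
  xyz:
    - [0,0,0]
    - [0,0,0]
    - [0,0,0]
    - [0,0,0]
    - [0,0,0]
    - [0,0,0]
    - [0,0,0]
    - [0,0,0]
  delta_rot:
    - [0,0,0]
    - [0,0,0]
    - [0,0,0]
    - [0,0,0]
    - [0,0,0]
    - [0,0,0]
    - [0,0,0]
    - [0,0,0]
  gripper: 0.01
  force: 30

```text
clock: 4.35
position: [0.5591, 0.3063, 0.0747]
ee_rot: [-0.0, 0.747, 0.665, -0.0]
contact_force: [-3.6, 0.1, 5.9]
width: 0.0193
gripper_force: 29.9
```

send_rows:
  xyz:
    - [-0.0004,-0.0035,0]
    - [-0.0008,-0.007,0]
    - [-0.00125,-0.011,0]
    - [-0.00125,-0.011,0]
    - [-0.00125,-0.011,0]
    - [-0.00125,-0.011,0]
    - [-0.00125,-0.011,0]
    - [-0.00125,-0.011,0]
    - [-0.00125,-0.011,0]
    - [-0.00125,-0.011,0]
    - [-0.00125,-0.011,0]
    - [-0.00125,-0.011,0]
  delta_rot:
    - [0,0,0]
    - [0,0,0]
    - [0,0,0]
    - [0,0,0]
    - [0,0,0]
    - [0,0,0]
    - [0,0,0]
    - [0,0,0]
    - [0,0,0]
    - [0,0,0]
    - [0,0,0]
    - [0,0,0]

```text
clock: 5.55
position: [0.5455, 0.187, 0.0746]
ee_rot: [-0.001, 0.747, 0.665, 0.001]
contact_force: [-3.7, 5.4, 4.7]
width: 0.019
gripper_force: 29.9
```

send_rows:
  xyz:
    - [-0.0012,-0.0103,0]
    - [-0.0011,-0.01,0]
    - [-0.0009,-0.008,0]
    - [-0.0007,-0.006,0]
    - [-0.0006,-0.005,0]
    - [-0.0005,-0.004,0]
    - [-0.0005,-0.004,0]
    - [-0.0003,-0.003,0]
    - [-0.0003,-0.003,0]
    - [0,0,0]
    - [0,0,0]
  delta_rot:
    - [0,0,0]
    - [0,0,0]
    - [0,0,0]
    - [0,0,0]
    - [0,0,0]
    - [0,0,0]
    - [0,0,0]
    - [0,0,0]
    - [0,0,0]
    - [0,0,0]
    - [0,0,0]

```text
clock: 6.65
position: [0.5393, 0.133, 0.0747]
ee_rot: [-0.001, 0.747, 0.665, -0.0]
contact_force: [-4.0, 2.6, 4.8]
width: 0.0194
gripper_force: 30.0
```

send_rows:
  xyz:
    - [-0.0002,-0.002,0]
    - [-0.0002,-0.002,0]
    - [-0.0002,-0.002,0]
    - [-0.0002,-0.002,0]
    - [0,0,0]
    - [0,0,0]
  delta_rot:
    - [0,0,0]
    - [0,0,0]
    - [0,0,0]
    - [0,0,0]
    - [0,0,0]
    - [0,0,0]

```text
clock: 7.25
position: [0.5387, 0.1275, 0.0747]
ee_rot: [-0.002, 0.747, 0.665, 0.002]
contact_force: [-3.2, 9.8, 5.6]
width: 0.0195
gripper_force: 29.9
```

send_rows:
  xyz:
    - [-0.0002,-0.002,0]
    - [-0.0002,-0.002,0]
    - [0,0,0]
    - [0,0,0]
  delta_rot:
    - [0,0,0]
    - [0,0,0]
    - [0,0,0]
    - [0,0,0]

```text
clock: 7.65
position: [0.5387, 0.1275, 0.0747]
ee_rot: [-0.005, 0.748, 0.664, 0.004]
contact_force: [-3.5, 21.4, 3.2]
width: 0.0194
gripper_force: 29.7
```

send_rows:
  xyz:
    - [0.0004,0.004,0]
    - [0,0,0]
  delta_rot:
    - [0,0,0]
    - [0,0,0]

```text
clock: 7.85
position: [0.5387, 0.1275, 0.0746]
ee_rot: [-0.002, 0.747, 0.665, 0.001]
contact_force: [-3.8, 8.7, 5.0]
width: 0.0191
gripper_force: 29.9
```

send_rows:
  xyz:
    - [0,0,0]
    - [0,0,0]
    - [0,0,0]
    - [0,0,0]
    - [0,0,0]
    - [0,0,0]
  delta_rot:
    - [0,0,0]
    - [0,0,0]
    - [0,0,0]
    - [0,0,0]
    - [0,0,0]
    - [0,0,0]
  gripper: 0.0854

```text
clock: 8.45
position: [0.5395, 0.1242, 0.0743]
ee_rot: [0.0, 0.747, 0.665, 0.0]
contact_force: [0.2, 0.0, 0.6]
width: 0.0854
gripper_force: 0.0
```

send_rows:
  xyz:
    - [0,0,0.02]
    - [0,0,0.03]
    - [0,0,0.04]
    - [0,0,0.03]
    - [0,0,0]
    - [0,0,0]
  delta_rot:
    - [0,0,0]
    - [0,0,0]
    - [0,0,0]
    - [0,0,0]
    - [0,0,0]
    - [0,0,0]

```text
clock: 9.05
position: [0.5396, 0.1243, 0.1949]
ee_rot: [0.0, 0.747, 0.665, 0.001]
contact_force: [-0.4, -0.3, -0.1]
width: 0.0852
gripper_force: 0.0
```

```bash
python3 - <<'E'
from h import *
print(readout.get_state()['position'])
im=grab('wrist'); save(im,'w2.png'); P=fcloud(im)
for lo,hi in [(.109,.12),(.099,.107)]: blobs(P,lo,hi)
im=grab('top'); save(im,'top2.png'); P=cloud(im); blobs(P,.099,.107)
E
```

```text
[0.5395592  0.12434394 0.19488108]
390 [243 182  23  22] z 0.112 mid [0.5394 0.1269 0.1116] ext [0.018 0.018 0.005] rect ((0.5394988656044006, 0.12670259177684784), (0.018070094287395477, 0.01795767806470394), 84.19856262207031)
66 [243 178  23  10] z 0.1032 mid [0.5398 0.1324 0.1031] ext [0.018 0.008 0.008] rect ((0.5403203368186951, 0.13303719460964203), (0.0069525279104709625, 0.01846681721508503), 81.98260498046875)
2161 [225 243  59  49] z 0.1005 mid [0.5304 0.0482 0.1012] ext [0.055 0.055 0.004] rect ((0.5301708579063416, 0.047550566494464874), (0.05413643270730972, 0.05476754903793335), 37.0340576171875)
578 [231 319  48  18] z 0.1006 mid [ 0.5206 -0.0326  0.1011] ext [0.052 0.028 0.004] rect ((0.5195921659469604, -0.03264070302248001), (0.05030053108930588, 0.028351353481411934), 8.594032287597656)
319 [248 202  21  21] z 0.1021 mid [0.5326 0.047  0.1029] ext [0.054 0.054 0.008] rect ((0.5326899290084839, 0.047074947506189346), (0.05337926372885704, 0.053499601781368256), 88.5233383178711)
333 [284 206  21  20] z 0.1021 mid [ 0.5212 -0.0484  0.1029] ext [0.051 0.053 0.008] rect ((0.5211955308914185, -0.048378974199295044), (0.053377117961645126, 0.0505501925945282), 88.76615142822266)
326 [319 209  21  21] z 0.1024 mid [ 0.5098 -0.1413  0.103 ] ext [0.053 0.054 0.008] rect ((0.5100539922714233, -0.14198262989521027), (0.053455665707588196, 0.05352877825498581), 17.203975677490234)
```

View pics/w2.png

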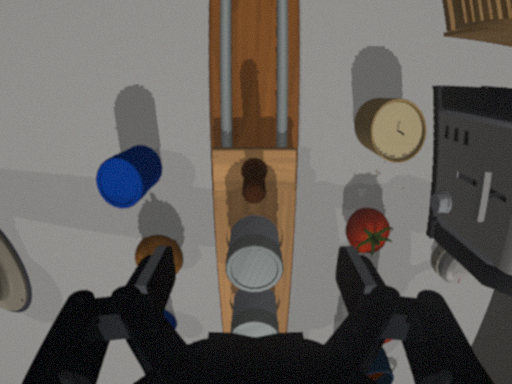

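The tray is home: post at (249,182), left tin lid at (254,268), onion and tomato clear of the finger paths. I'll go to the left tin.

send_rows:
  xyz:
    - [-0.002,-0.015,0]
    - [-0.003,-0.023,0]
    - [-0.0025,-0.023,0]
    - [-0.002,-0.0155,0]
    - [0,0,-0.03]
    - [0,0,-0.035]
    - [0,0,-0.035]
    - [0,0,-0.02]
    - [0,0,-0.012]
    - [0,0,-0.008]
    - [0,0,0]
    - [0,0,0]
  delta_rot:
    - [0,0,0]
    - [0,0,0]
    - [0,0,0]
    - [0,0,0]
    - [0,0,0]
    - [0,0,0]
    - [0,0,0]
    - [0,0,0]
    - [0,0,0]
    - [0,0,0]
    - [0,0,0]
    - [0,0,0]

```text
clock: 10.35
position: [0.5306, 0.0477, 0.0551]
ee_rot: [0.001, 0.747, 0.665, 0.001]
contact_force: [0.9, 0.7, 1.4]
width: 0.0853
gripper_force: 0.0
```

send_rows:
  xyz:
    - [0,0,0]
    - [0,0,0]
    - [0,0,0]
    - [0,0,0]
    - [0,0,0]
    - [0,0,0]
  delta_rot:
    - [0,0,0]
    - [0,0,0]
    - [0,0,0]
    - [0,0,0]
    - [0,0,0]
    - [0,0,0]
  gripper: 0.045
  force: 40

```text
clock: 10.95
position: [0.5303, 0.0479, 0.0555]
ee_rot: [0.001, 0.747, 0.665, 0.001]
contact_force: [-1.0, 0.4, 6.2]
width: 0.0556
gripper_force: 42.0
```

send_rows:
  xyz:
    - [0,0,0.004]
    - [0,0,0.008]
    - [0,0,0.01]
    - [0,0,0.01]
    - [0,0,0.008]
    - [0,0,0.004]
    - [0,0,0]
    - [0,0,0]
    - [0,0,0]
    - [0,0,0]
    - [0,0,0]
    - [0,0,0]
  delta_rot:
    - [0,0,0]
    - [0,0,0]
    - [0,0,0]
    - [0,0,0]
    - [0,0,0]
    - [0,0,0]
    - [0,0,0]
    - [0,0,0]
    - [0,0,0]
    - [0,0,0]
    - [0,0,0]
    - [0,0,0]

```text
clock: 12.15
position: [0.5297, 0.0479, 0.0981]
ee_rot: [-0.0, 0.747, 0.665, -0.0]
contact_force: [0.2, -0.6, -1.3]
width: 0.0551
gripper_force: 42.7
```

send_rows:
  xyz:
    - [0,0,0]
    - [0,0,0]
    - [0,0,0]
    - [0,0,0]
    - [0,0,0]
    - [0,0,0]
  delta_rot:
    - [0,0,0]
    - [0,0,0]
    - [0,0,0]
    - [0,0,0]
    - [0,0,0]
    - [0,0,0]

```text
clock: 12.75
position: [0.5299, 0.0479, 0.0983]
ee_rot: [0.0, 0.747, 0.665, 0.0]
contact_force: [-0.2, -0.7, -2.2]
width: 0.0555
gripper_force: 42.7
```

```bash
python3 - <<'E'
from h import *
im=grab('wrist'); s=readout.get_state(); print(s['contact_force'],s['moment'],s['effort'],s['position']); P=fcloud(im); blobs(P,.12,.16,100); blobs(P,.099,.107,100)
E
```

```text
[ 0.11213553  0.24024275 -2.00679964] [-0.01334371 -0.03290935  0.01839377] [-2.43634509e-03 -4.11566162e+01 -2.08893836e+01  3.04892355e-04
  2.61970954e-04  7.26886327e-06] [0.52984925 0.04786277 0.09834988]
19238 [100 220 312 123] z 0.1433 mid [0.531  0.0501 0.14  ] ext [0.123 0.051 0.04 ] rect ((0.5308184623718262, 0.050343338400125504), (0.12273704260587692, 0.05093265324831009), 4.679210186004639)
505 [208 203  98  39] z 0.103 mid [0.5322 0.0634 0.103 ] ext [0.05  0.023 0.008] rect ((0.5338940024375916, 0.06559394299983978), (0.018036240711808205, 0.051357463002204895), 79.28609466552734)
```

Left is light (~2 N). I'll set it back.

send_rows:
  xyz:
    - [0,0,-0.006]
    - [0,0,-0.01]
    - [0,0,-0.01]
    - [0,0,-0.008]
    - [0,0,-0.005]
    - [0,0,-0.003]
    - [0,0,-0.002]
    - [0,0,0]
    - [0,0,0]
    - [0,0,0]
  delta_rot:
    - [0,0,0]
    - [0,0,0]
    - [0,0,0]
    - [0,0,0]
    - [0,0,0]
    - [0,0,0]
    - [0,0,0]
    - [0,0,0]
    - [0,0,0]
    - [0,0,0]

```text
clock: 13.8
position: [0.5294, 0.0479, 0.0555]
ee_rot: [-0.0, 0.746, 0.665, -0.0]
contact_force: [-4.0, -0.6, 6.5]
width: 0.0554
gripper_force: 43.3
```

send_rows:
  xyz:
    - [0,0,0]
    - [0,0,0]
    - [0,0,0]
    - [0,0,0]
    - [0,0,0]
    - [0,0,0]
  delta_rot:
    - [0,0,0]
    - [0,0,0]
    - [0,0,0]
    - [0,0,0]
    - [0,0,0]
    - [0,0,0]
  gripper: 0.0854

```text
clock: 14.4
position: [0.5299, 0.0479, 0.0542]
ee_rot: [-0.0, 0.747, 0.665, 0.0]
contact_force: [0.5, 0.9, -0.5]
width: 0.0853
gripper_force: 0.0
```

send_rows:
  xyz:
    - [0,0,0.01]
    - [0,0,0.025]
    - [0,0,0.035]
    - [0,0,0.035]
    - [0,0,0.025]
    - [0,0,0.01]
    - [0,0,0]
    - [0,0,0]
  delta_rot:
    - [0,0,0]
    - [0,0,0]
    - [0,0,0]
    - [0,0,0]
    - [0,0,0]
    - [0,0,0]
    - [0,0,0]
    - [0,0,0]

```text
clock: 15.2
position: [0.529, 0.0479, 0.1934]
ee_rot: [-0.001, 0.747, 0.665, -0.001]
contact_force: [-0.5, -0.7, -0.4]
width: 0.0855
gripper_force: 0.0
```

```bash
python3 - <<'E'
from h import *
print(readout.get_state()['position'])
im=grab('top'); save(im,'top3.png'); P=cloud(im); blobs(P,.095,.107,100)
im=grab('wrist'); save(im,'w3.png'); P=fcloud(im); blobs(P,.099,.107,100)
im=grab('scene'); save(im,'s3.png'); P=cloud(im); blobs(P,.095,.107,100)
E
```

```text
[0.52902514 0.04787948 0.19336337]
349 [319 209  21  21] z 0.1024 mid [ 0.5098 -0.1409  0.1013] ext [0.053 0.053 0.011] rect ((0.5098325610160828, -0.14090916514396667), (0.05325156822800636, 0.053089454770088196), 88.70354461669922)
3179 [224 161  66  63] z 0.1006 mid [0.53   0.047  0.1013] ext [0.055 0.055 0.005] rect ((0.5299524068832397, 0.04707339406013489), (0.05566052719950676, 0.054912369698286057), 84.8954086303711)
1981 [229 261  57  45] z 0.1006 mid [ 0.5197 -0.0461  0.1012] ext [0.055 0.054 0.004] rect ((0.5200620889663696, -0.04590221121907234), (0.05376493185758591, 0.05505070090293884), 83.49771118164062)
316 [300 132  23  18] z 0.1005 mid [ 0.5061 -0.1378  0.1   ] ext [0.054 0.057 0.009] rect ((0.5062659382820129, -0.13691195845603943), (0.05377958342432976, 0.05535943806171417), 59.2158203125)
348 [272 150  23  19] z 0.1004 mid [ 0.5165 -0.0433  0.1009] ext [0.054 0.054 0.012] rect ((0.5168383121490479, -0.04451099410653114), (0.05186844617128372, 0.05546217039227486), 39.82129669189453)
387 [241 170  24  20] z 0.1004 mid [0.5279 0.0506 0.1003] ext [0.056 0.056 0.011] rect ((0.5270954966545105, 0.0501299649477005), (0.052144940942525864, 0.055582910776138306), 43.53824234008789)
```

View pics/s3.png

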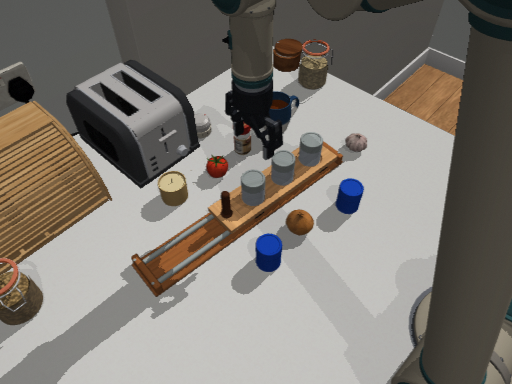

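The scene view shows all three tins upright in their wells, at (253,187), (283,167) and (311,149), and the tray home. Middle tin next.

send_rows:
  xyz:
    - [-0.002,-0.02,0]
    - [-0.003,-0.027,0]
    - [-0.003,-0.027,0]
    - [-0.002,-0.02,0]
    - [0,0,-0.03]
    - [0,0,-0.035]
    - [0,0,-0.033]
    - [0,0,-0.02]
    - [0,0,-0.012]
    - [0,0,-0.008]
    - [0,0,0]
    - [0,0,0]
  delta_rot:
    - [0,0,0]
    - [0,0,0]
    - [0,0,0]
    - [0,0,0]
    - [0,0,0]
    - [0,0,0]
    - [0,0,0]
    - [0,0,0]
    - [0,0,0]
    - [0,0,0]
    - [0,0,0]
    - [0,0,0]

```text
clock: 16.55
position: [0.5206, -0.0462, 0.0569]
ee_rot: [0.001, 0.747, 0.665, 0.0]
contact_force: [0.3, -0.8, 0.7]
width: 0.0857
gripper_force: 0.0
```

send_rows:
  xyz:
    - [0,0,0]
    - [0,0,0]
    - [0,0,0]
    - [0,0,0]
    - [0,0,0]
    - [0,0,0]
  delta_rot:
    - [0,0,0]
    - [0,0,0]
    - [0,0,0]
    - [0,0,0]
    - [0,0,0]
    - [0,0,0]
  gripper: 0.045

```text
clock: 17.15
position: [0.5201, -0.0462, 0.0575]
ee_rot: [0.001, 0.747, 0.665, 0.0]
contact_force: [-0.8, 0.4, 5.5]
width: 0.0548
gripper_force: 41.9
```

send_rows:
  xyz:
    - [0,0,0.004]
    - [0,0,0.008]
    - [0,0,0.01]
    - [0,0,0.01]
    - [0,0,0.008]
    - [0,0,0.004]
    - [0,0,0]
    - [0,0,0]
    - [0,0,0]
    - [0,0,0]
    - [0,0,0]
    - [0,0,0]
  delta_rot:
    - [0,0,0]
    - [0,0,0]
    - [0,0,0]
    - [0,0,0]
    - [0,0,0]
    - [0,0,0]
    - [0,0,0]
    - [0,0,0]
    - [0,0,0]
    - [0,0,0]
    - [0,0,0]
    - [0,0,0]

```text
clock: 18.35
position: [0.5198, -0.0461, 0.1001]
ee_rot: [-0.0, 0.747, 0.665, -0.0]
contact_force: [-0.3, 0.1, -2.0]
width: 0.055
gripper_force: 42.6
```

send_rows:
  xyz:
    - [0,0,0]
    - [0,0,0]
    - [0,0,0]
    - [0,0,0]
    - [0,0,0]
    - [0,0,0]
  delta_rot:
    - [0,0,0]
    - [0,0,0]
    - [0,0,0]
    - [0,0,0]
    - [0,0,0]
    - [0,0,0]

```text
clock: 18.95
position: [0.5199, -0.0462, 0.1004]
ee_rot: [0.0, 0.747, 0.665, 0.0]
contact_force: [0.1, 0.2, -2.7]
width: 0.0552
gripper_force: 42.6
```

Middle is also light. I'll set it back and go on to the right one at about (0.509,-0.140).

send_rows:
  xyz:
    - [0,0,-0.006]
    - [0,0,-0.01]
    - [0,0,-0.01]
    - [0,0,-0.008]
    - [0,0,-0.005]
    - [0,0,-0.003]
    - [0,0,-0.002]
    - [0,0,0]
    - [0,0,0]
    - [0,0,0]
  delta_rot:
    - [0,0,0]
    - [0,0,0]
    - [0,0,0]
    - [0,0,0]
    - [0,0,0]
    - [0,0,0]
    - [0,0,0]
    - [0,0,0]
    - [0,0,0]
    - [0,0,0]

```text
clock: 19.95
position: [0.5194, -0.046, 0.0575]
ee_rot: [-0.0, 0.747, 0.665, -0.0]
contact_force: [-3.3, 0.8, 6.9]
width: 0.0553
gripper_force: 43.3
```

send_rows:
  xyz:
    - [0,0,0]
    - [0,0,0]
    - [0,0,0]
    - [0,0,0]
    - [0,0,0]
    - [0,0,0]
  delta_rot:
    - [0,0,0]
    - [0,0,0]
    - [0,0,0]
    - [0,0,0]
    - [0,0,0]
    - [0,0,0]
  gripper: 0.0854

```text
clock: 20.55
position: [0.5199, -0.0461, 0.0562]
ee_rot: [-0.0, 0.747, 0.665, -0.0]
contact_force: [0.4, 0.7, 0.1]
width: 0.0857
gripper_force: 0.0
```

send_rows:
  xyz:
    - [0,0,0.01]
    - [0,0,0.025]
    - [0,0,0.035]
    - [0,0,0.035]
    - [0,0,0.025]
    - [0,0,0.01]
    - [0,0,0]
    - [0,0,0]
  delta_rot:
    - [0,0,0]
    - [0,0,0]
    - [0,0,0]
    - [0,0,0]
    - [0,0,0]
    - [0,0,0]
    - [0,0,0]
    - [0,0,0]

```text
clock: 21.35
position: [0.5191, -0.0459, 0.1954]
ee_rot: [-0.001, 0.747, 0.665, -0.001]
contact_force: [-0.6, 0.2, -0.7]
width: 0.0854
gripper_force: 0.0
```

```bash
python3 - <<'E'
from h import *
print(readout.get_state()['position'])
im=grab('wrist'); save(im,'w4.png'); P=fcloud(im); blobs(P,.099,.107,100)
im=grab('scene'); save(im,'s4.png'); P=cloud(im); blobs(P,.095,.116,60)
E
```

```text
[ 0.51906232 -0.04594646  0.19538522]
3600 [220  44  71  69] z 0.1004 mid [0.5299 0.047  0.1015] ext [0.056 0.055 0.005] rect ((0.5302376747131348, 0.04700154811143875), (0.05523166432976723, 0.054755836725234985), 78.58439636230469)
3117 [224 161  65  62] z 0.1005 mid [ 0.5201 -0.0471  0.1013] ext [0.055 0.056 0.005] rect ((0.5200066566467285, -0.04706571251153946), (0.05539863184094429, 0.05470059812068939), 83.400146484375)
1963 [228 259  56  47] z 0.1006 mid [ 0.5087 -0.1407  0.1013] ext [0.055 0.056 0.005] rect ((0.5090360045433044, -0.14047537744045258), (0.05386645719408989, 0.05452513322234154), 37.61286163330078)
312 [300 132  23  18] z 0.1005 mid [ 0.5046 -0.1382  0.1008] ext [0.052 0.057 0.011] rect ((0.5046086311340332, -0.13823655247688293), (0.05181699991226196, 0.056600913405418396), 0.7364196181297302)
348 [271 150  24  19] z 0.1003 mid [ 0.5175 -0.0422  0.1002] ext [0.055 0.055 0.01 ] rect ((0.5172109007835388, -0.043691813945770264), (0.054625604301691055, 0.05356742814183235), 19.5786190032959)
390 [241 170  24  20] z 0.1005 mid [0.5273 0.0507 0.1005] ext [0.054 0.054 0.011] rect ((0.5273016691207886, 0.050305046141147614), (0.05380657687783241, 0.054295994341373444), 87.16033172607422)
84 [220 191  10  12] z 0.1092 mid [0.5355 0.1291 0.1053] ext [0.018 0.02  0.02 ] rect ((0.5347109436988831, 0.1295444369316101), (0.019642869010567665, 0.015611332841217518), 76.13964080810547)
```

send_rows:
  xyz:
    - [-0.002,-0.02,0]
    - [-0.003,-0.027,0]
    - [-0.003,-0.027,0]
    - [-0.0025,-0.0205,0]
    - [0,0,-0.03]
    - [0,0,-0.036]
    - [0,0,-0.034]
    - [0,0,-0.02]
    - [0,0,-0.012]
    - [0,0,-0.008]
    - [0,0,0]
    - [0,0,0]
  delta_rot:
    - [0,0,0]
    - [0,0,0]
    - [0,0,0]
    - [0,0,0]
    - [0,0,0]
    - [0,0,0]
    - [0,0,0]
    - [0,0,0]
    - [0,0,0]
    - [0,0,0]
    - [0,0,0]
    - [0,0,0]

```text
clock: 22.65
position: [0.51, -0.1408, 0.0569]
ee_rot: [0.001, 0.747, 0.665, 0.0]
contact_force: [0.6, -0.5, 1.3]
width: 0.0853
gripper_force: 0.0
```

send_rows:
  xyz:
    - [0,0,0]
    - [0,0,0]
    - [0,0,0]
    - [0,0,0]
    - [0,0,0]
    - [0,0,0]
  delta_rot:
    - [0,0,0]
    - [0,0,0]
    - [0,0,0]
    - [0,0,0]
    - [0,0,0]
    - [0,0,0]
  gripper: 0.045

```text
clock: 23.25
position: [0.5088, -0.1406, 0.0575]
ee_rot: [0.0, 0.746, 0.666, -0.0]
contact_force: [-2.5, -0.4, 5.6]
width: 0.055
gripper_force: 41.8
```

send_rows:
  xyz:
    - [0,0,0.004]
    - [0,0,0.008]
    - [0,0,0.01]
    - [0,0,0.01]
    - [0,0,0.008]
    - [0,0,0.004]
    - [0,0,0]
    - [0,0,0]
    - [0,0,0]
    - [0,0,0]
    - [0,0,0]
    - [0,0,0]
  delta_rot:
    - [0,0,0]
    - [0,0,0]
    - [0,0,0]
    - [0,0,0]
    - [0,0,0]
    - [0,0,0]
    - [0,0,0]
    - [0,0,0]
    - [0,0,0]
    - [0,0,0]
    - [0,0,0]
    - [0,0,0]

```text
clock: 24.45
position: [0.5093, -0.1406, 0.1001]
ee_rot: [-0.0, 0.747, 0.665, -0.0]
contact_force: [0.4, -0.0, -5.3]
width: 0.0553
gripper_force: 43.5
```

send_rows:
  xyz:
    - [0,0,0]
    - [0,0,0]
    - [0,0,0]
    - [0,0,0]
    - [0,0,0]
    - [0,0,0]
  delta_rot:
    - [0,0,0]
    - [0,0,0]
    - [0,0,0]
    - [0,0,0]
    - [0,0,0]
    - [0,0,0]

```text
clock: 25.05
position: [0.5094, -0.1406, 0.1003]
ee_rot: [0.0, 0.747, 0.665, 0.0]
contact_force: [-0.8, 0.5, -5.0]
width: 0.0553
gripper_force: 43.5
```

The right tin is the heavy one (~5 N). I'll set it back to complete its heft, release, then re-grip and lift about 10 cm.

send_rows:
  xyz:
    - [0,0,-0.006]
    - [0,0,-0.01]
    - [0,0,-0.01]
    - [0,0,-0.008]
    - [0,0,-0.005]
    - [0,0,-0.003]
    - [0,0,-0.002]
    - [0,0,0]
    - [0,0,0]
    - [0,0,0]
  delta_rot:
    - [0,0,0]
    - [0,0,0]
    - [0,0,0]
    - [0,0,0]
    - [0,0,0]
    - [0,0,0]
    - [0,0,0]
    - [0,0,0]
    - [0,0,0]
    - [0,0,0]

```text
clock: 26.05
position: [0.509, -0.1405, 0.0575]
ee_rot: [-0.0, 0.747, 0.665, -0.0]
contact_force: [-4.7, 1.5, 6.0]
width: 0.0553
gripper_force: 44.2
```

send_rows:
  xyz:
    - [0,0,0]
    - [0,0,0]
    - [0,0,0]
    - [0,0,0]
    - [0,0,0]
    - [0,0,0]
    - [0,0,0]
    - [0,0,0]
  delta_rot:
    - [0,0,0]
    - [0,0,0]
    - [0,0,0]
    - [0,0,0]
    - [0,0,0]
    - [0,0,0]
    - [0,0,0]
    - [0,0,0]
  gripper: 0.0854

```text
clock: 26.85
position: [0.5094, -0.1406, 0.0563]
ee_rot: [0.0, 0.747, 0.665, 0.0]
contact_force: [-1.6, -0.3, -0.8]
width: 0.0855
gripper_force: 0.0
```

send_rows:
  xyz:
    - [0,0,0]
    - [0,0,0]
    - [0,0,0]
    - [0,0,0]
    - [0,0,0]
    - [0,0,0]
    - [0,0,0]
  delta_rot:
    - [0,0,0]
    - [0,0,0]
    - [0,0,0]
    - [0,0,0]
    - [0,0,0]
    - [0,0,0]
    - [0,0,0]
  gripper: 0.045

```text
clock: 27.55
position: [0.5091, -0.1406, 0.0566]
ee_rot: [-0.0, 0.746, 0.665, -0.0]
contact_force: [-2.5, 0.1, 5.3]
width: 0.0554
gripper_force: 42.6
```

send_rows:
  xyz:
    - [0,0,0.004]
    - [0,0,0.009]
    - [0,0,0.013]
    - [0,0,0.015]
    - [0,0,0.015]
    - [0,0,0.015]
    - [0,0,0.013]
    - [0,0,0.01]
    - [0,0,0.007]
    - [0,0,0.003]
    - [0,0,0]
    - [0,0,0]
  delta_rot:
    - [0,0,0]
    - [0,0,0]
    - [0,0,0]
    - [0,0,0]
    - [0,0,0]
    - [0,0,0]
    - [0,0,0]
    - [0,0,0]
    - [0,0,0]
    - [0,0,0]
    - [0,0,0]
    - [0,0,0]

```text
clock: 28.75
position: [0.5089, -0.1405, 0.1597]
ee_rot: [-0.001, 0.747, 0.665, -0.0]
contact_force: [0.4, -0.3, -5.9]
width: 0.0551
gripper_force: 43.6
```

send_rows:
  xyz:
    - [0,0,0]
    - [0,0,0]
    - [0,0,0]
    - [0,0,0]
    - [0,0,0]
    - [0,0,0]
    - [0,0,0]
    - [0,0,0]
  delta_rot:
    - [0,0,0]
    - [0,0,0]
    - [0,0,0]
    - [0,0,0]
    - [0,0,0]
    - [0,0,0]
    - [0,0,0]
    - [0,0,0]

```text
clock: 29.55
position: [0.5094, -0.1406, 0.1604]
ee_rot: [0.0, 0.747, 0.665, 0.0]
contact_force: [0.1, -0.4, -4.8]
width: 0.0553
gripper_force: 43.6
```

```bash
python3 - <<'E'
from h import *
im=grab('scene'); save(im,'s5.png'); P=cloud(im); blobs(P,.095,.116,60); blobs(P,.2,.215,60)
E
```

```text
349 [271 150  24  19] z 0.1006 mid [ 0.5174 -0.0443  0.1001] ext [0.055 0.056 0.01 ] rect ((0.5173598527908325, -0.04320520907640457), (0.05418096110224724, 0.05484067648649216), 39.209407806396484)
384 [241 170  24  20] z 0.1004 mid [0.5272 0.05   0.1   ] ext [0.056 0.055 0.01 ] rect ((0.5269466638565063, 0.050324372947216034), (0.05301183834671974, 0.053713634610176086), 36.81958770751953)
82 [220 191  10  11] z 0.1088 mid [0.536  0.1297 0.1055] ext [0.018 0.021 0.02 ] rect ((0.53581702709198, 0.13028615713119507), (0.0195423923432827, 0.016019288450479507), 44.957611083984375)
334 [294  93  39  26] z 0.2048 mid [ 0.5093 -0.1336  0.2076] ext [0.115 0.048 0.015] rect ((0.5083578824996948, -0.12977607548236847), (0.04103117063641548, 0.10952559858560562), 65.13302612304688)
```

View pics/s5.png

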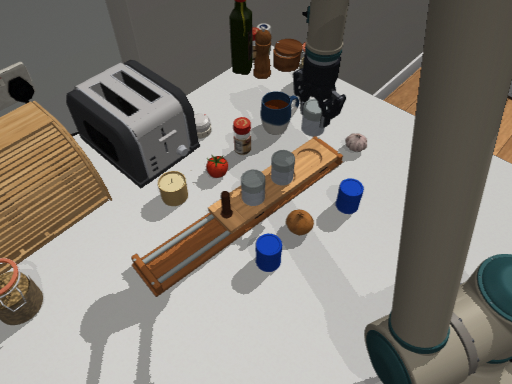

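The heavy tin hangs upright at (313,117) over its empty well at (311,155). The other two stand in their wells at (253,187) and (283,167), and nothing else has moved.

```bash
python3 -c "
from rig import order; print(order.sign_off())"
```

```text
the job is handed in; nothing more can be done
None
```

The tray is against the right stop, all three tins were hefted left to right and set back, and the job was handed in holding the heaviest, the right-hand one (about 0.5 kg), upright about 10 cm above the tray.

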